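# Clear the lever of the scrap-glass bin and hold its lid open

## Task

Someone has left the wooden foil tray standing under the long side lever of the scrap-glass bin: slide it along the bench with the fingertips, keeping it flat and not lifting it, until it is clear of the lever's stroke. Then press the rubber tread at the lever's long end all the way down to its stop, so that the lever raises the heavy lid fully, and finish while holding it down. Work the lid by the lever alone, without touching the lid, and leave the other things on the bench where they are.

Things in the scene. Friction and masses are not known exactly. Their poses are not given: they have to be found in the camera images.
- bin: Scrap-glass bin: grey steel box fixed on the bench, 200 mm (its x) by 240 (its y), rim 157 high. Origin: centre of its underside; z up. Front faces its -x; the lid is hinged along its back (+x) edge. The lever lies outside its left (+y) wall, in the plane y = +150 mm of this frame, its long end sticking out in front (-x).
- pivot (a point): The lever's pivot pin, fixed at (10, 150, 125) mm of the bin's frame, so 125 mm above the bench. Axes as the bin's; the lever turns about the y axis through this point.
- lever (a joint): Lever angle, rad; a straight steel bar 10 mm wide, 16 deep. About 0 at rest, bar level, centre line 125 mm above the bench; grows as the long end goes down; 0.46 at the solid stop. A roller on its short end, 60 mm behind the pivot, lifts a plate on the lid's side. Nothing latches: let go and it comes back up. Takes roughly 4 to 14 N at the tread, all the way down.
- tread (a point): Centre of the top of the rubber tread (48 mm along the lever, 42 across) on the long end, 225 mm in front of the pivot. 142 mm above the bench at rest, outer edge tipped up 0.23 rad; going down it follows an arc about the pivot, ending 40 mm above the bench, 209 mm in front of the pivot, outer edge tipped down 0.23. Axes: x along the lever to the short end, z up.
- lid (a joint): Opening of the bin's heavy steel lid (226 by 266 mm, about 1.5 kg) in rad: 0 shut; about 0.63 when the lever is at its stop. It falls shut when it is not held up. Its front edge swings up and back, away from the lever's long end.
- tray_center (a point): Centre, half-way up, of the loose open wooden tray: 170 mm (its x) by 100 by 46 high, walls and floor 8 thick, about 0.45 kg. Its +x end stands under the lever's long end and would stop the lever about 4/5 of the way down. Copper foil rolls are fixed on its floor, up to 25 mm above the bench, from about its middle to the +x end; the 75 mm from there to the -x end wall are empty.
- flux_jar_c (a point): Amber jar with a black cap, 54 mm across, 72 mm high, standing near the lever on the side away from the bin; the point is its centre. To be left alone.
- solder_reel_c (a point): Metal solder reel, 60 mm across, 45 mm high, standing on end in front of the bin; the point is its centre. To be left alone.
- marker: Black marker pen, 135 mm long along its x, 16 mm thick; origin under its middle. To be left alone.
- scissors: Scissors lying flat, 185 mm long along their x, 95 mm across the handles; origin under the middle. To be left alone.
- pliers: Pliers lying flat, 160 mm long along their x, 70 mm across the handles; origin under the middle. To be left alone.
- flux_brush: Small brush with a wooden handle, 170 mm long along its x; origin under its middle. To be left alone.
Mind the look-alikes: they are no part of the job. Leave any blue look-alike of the part that bears tray_center alone.

How it is judged:
By the outcome, as a careful person would: the job done as asked, in the order asked, and still so for the second after the job is handed in, while the arm keeps its last pose, push and grip.
It also fails if it takes over 48 s, if anything falls off the work surface, if the arm or the gripper's body presses on something with over 40 N, if the wrist force passes 120 N, or if a joint passes its speed limit or range.

## Robot

A 7-joint arm with a two-finger parallel gripper is mounted at the origin on the work surface. World frame = base frame: x ahead of the robot, y to its left, z up, the work surface at z = 0. Lengths are in m, angles in degrees, forces in N, time in s.
With the tool pointing down it reaches from about 0.425 to 0.875 m from the base axis. Payload 4.7 kg.
Tool frame: the origin (TCP) lies at the centre of the arm's flange, where the gripper is bolted on; the fingertips stand 182 mm ahead of it and the grasp point (between the pads) lies 164 mm ahead of it; z points along the fingers, y is the line along which they close (so a half turn about z gives the same grasp; the last joint's range is limited). The gripper opens to 87 mm and grips with 3 to 60 N. Pads are 19 mm wide; open, the fingers measure 117 mm over their backs; the gripper's body (75 mm by 190 mm) begins 51 mm behind the grasp point.
Start: joints at [68.016, 18.392, -4.016, 83.108, 1.295, 78.541, -3.26], TCP at [0.252, -0.599, 0.405] pointing down, gripper open.
Joint ranges: [-163.93, 163.93], [-17.29, 119.83], [-79.2, 71.16], [3.27, 140.29], [-89.18, 269.18], [5.43, 117.66], [-154.24, 154.24]. Speed limits (degrees/s): [147.25, 147.25, 180, 180, 180, 180, 180].

## Interface

Orientations are given as [roll, pitch, yaw] about the fixed x, y, z axes, in that order (R = Rz(yaw) Ry(pitch) Rx(roll)).
In Python, from cell import env gives the robot as it stands. The module is installed in compiled form; this text tells all that it offers.
- The arm moves only by the tool step_arm, never from a script. Its argument "steps" is one flat list of numbers, 5 for each row, row after row: the opening, from 0 (shut) to 1 (fully open), then the shift along the tool's x, y, z in mm, then the turn about the tool's z in degrees. In form: [grip, dx, dy, dz, roll, grip, dx, dy, dz, roll, ...]. A call has 1 to 12 rows; each row shifts and turns the commanded pose from where the row before left it, along the tool's axes as they then stand; what a row does not reach is not made up. A row lasts 1/8 s, in which the tool goes at most 62.5 mm and 10.7 degrees, less where a joint would pass 70% of its speed; a pose out of reach is approached as far as the arm can. A call with a gripper value outside its range is refused whole. The fingers move at their own pace and stop on an object; "grip_force" is the grip in N (left out, the last holds). Time passes only in rows, so rows that do not move let the fingers close. It gives the time, the measured TCP pose, the force, the opening and the grip force at its end, in the units of the state.
- env.get_obs(): the state, without advancing time (a new reading comes with each control period).
- env.read_camera(name): name is "scene" or "top"; returns a dict with "image" (384x512x3 uint8, red, green, blue), "camera_matrix" (3x3 intrinsics, pixels), "distortion" ([k1, k2, p1, p2, k3] as OpenCV has them; the pictures are not rectified), "R" (3x3) and "t" (3): a world point X has camera coordinates R X + t. Camera axes: x right, y down, z forward; pixel columns grow to the right and rows downward; lengths in m; the calibration is good to about 2 mm. A picture is of the moment at which its call begins. There is no depth.
- env.sign_off(): hands the job in; it is judged then, once.
The state is a dict: "time_s": time; "qpos": joint angles; "joint_velocities": joint speeds; "effort": joint torques, N m; "tool_pos": TCP position; "tool_rot": TCP orientation; "force": force on the tool from outside, world axes, zero at the start; "wrist_torque": the same for the moment, N m; "grip_width": finger opening in m; "grasp_force": force on a finger pad.
Only numpy, scipy, OpenCV 4.12 (cv2) and the standard library are available. Lean on these libraries where they do the work, as an engineer would, in place of code of your own. Each camera call takes 0.05 s, during which the arm holds its last target. There are 200 camera calls.

## Working session

There is one attempt and no reset: what is moved stays moved. The work goes in short steps, Python scripts to look and compute and a tool call to move; the robot and the scene stay as the last step left them, time stands still between calls to the robot, and variables do not carry over. Pictures are saved under pics/ and viewed, at most 10 in all, crops included, and the job is handed in when it is done.

Besides the shell and the picture viewer there is one more tool, called by a JSON object that holds its "api" and its "payload", one argument or row to a line. step_arm: Moves the arm, as the interface text tells. Its arguments: {"type":"object","properties":{"steps":{"type":"array","items":{"type":"number"}},"grip_force":{"type":"number"}},"required":["steps"]}

```bash
mkdir -p pics
cat > h.py <<'E'
import numpy as np, cv2
from cell import env
def ray(c,px):
    p=cv2.undistortPoints(np.array([[px]],float),np.array(c["camera_matrix"]),np.array(c["distortion"]))[0,0]
    R=np.array(c["R"]);t=np.array(c["t"])
    return -R.T@t, R.T@np.array([p[0],p[1],1.])
def at(c,px,z):
    o,d=ray(c,px); return o+d*(z-o[2])/d[2]
def proj(c,X):
    r,_=cv2.Rodrigues(np.array(c["R"]))
    return cv2.projectPoints(np.array(X,float).reshape(-1,3),r,np.array(c["t"],float),np.array(c["camera_matrix"]),np.array(c["distortion"]))[0][:,0]
E
python3 - <<'E'
from h import *
import pickle
cs={n:env.read_camera(n) for n in("scene","top")}
pickle.dump(cs,open("c0.pkl","wb"))
for n,c in cs.items():
    cv2.imwrite(f"pics/{n}0.png",cv2.resize(c["image"][:,:,::-1],(800,600)))
    print(n,ray(c,(256,192)))
o=env.get_obs();print(o)
E
```

```text
scene (array([ 0.9071613 , -0.47589362,  0.97946126]), array([-0.36322755,  0.46044474, -0.81019017]))
top (array([0.29280158, 0.0156885 , 1.35149491]), array([ 0.15756605, -0.02679637, -0.98717685]))
{'time_s': 0.1, 'qpos': array([68.01447764, 18.43397744, -4.01747897, 83.16818007,  1.2946541 ,
       78.54108613, -3.25972001]), 'joint_velocities': array([-0.01539563, -0.0791685 ,  0.11993117, -0.19041539,  0.00213311,
        0.01592364,  0.03312506]), 'effort': array([ 1.29260666e-04, -4.92571020e+01, -4.05642008e-01, -3.13399279e+01,
       -6.42148918e-02,  3.94851691e-02,  5.12520467e-05]), 'tool_pos': array([ 0.25173245, -0.59907166,  0.403778  ]), 'tool_rot': array([-1.79901978e+02,  4.54577602e-03,  2.27971858e+01]), 'force': array([ 0.08712163, -0.11796682,  0.16006064]), 'wrist_torque': array([ 0.02968466,  0.04720432, -0.01773863]), 'grasp_force': 0.0, 'grip_width': 0.08723612891988607}
```

View pics/scene0.png

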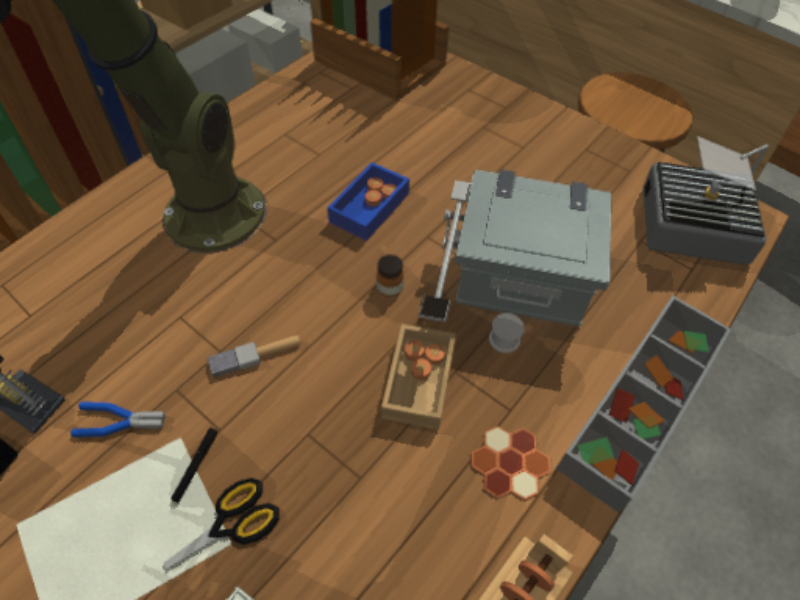

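View pics/top0.png

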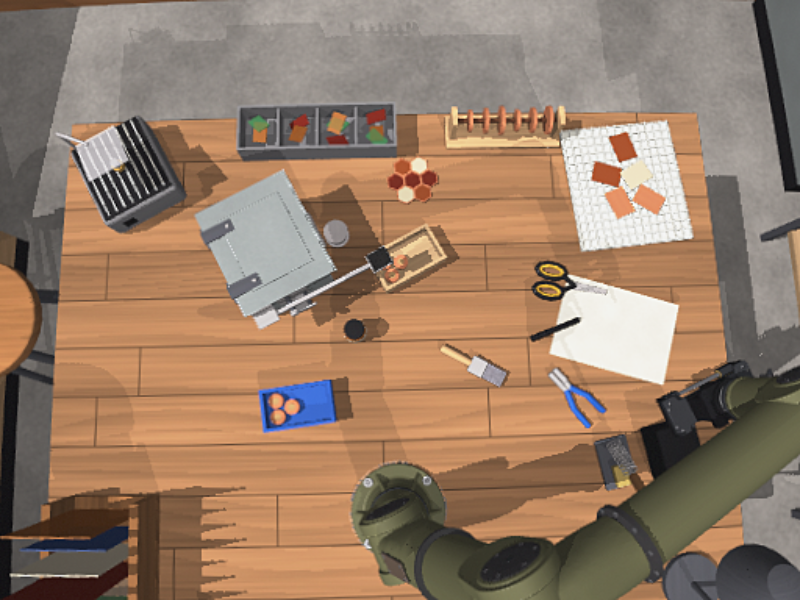

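The scene view shows the wooden tray at (420,375) and the tread at (435,307). In the top view the tray is at (412,260), the tread at (379,259), the jar at (354,329) and the reel at (336,233). Two things could be taken for the tray: the wooden one at top (412,260) and the blue one at top (298,405). I choose the wooden one because it stands under the tread. Next, a close crop with a few measurements.

Run:
```python
from h import *
import pickle
cs=pickle.load(open("c0.pkl","rb"))
t=cs["top"]["image"][125:225,115:305,::-1]; s=cs["scene"]["image"][100:290,230:400,::-1]
a=cv2.resize(t,None,fx=4.2,fy=4.2,interpolation=cv2.INTER_CUBIC)
cv2.imwrite("pics/crop_t.png",a)
b=cv2.resize(s,None,fx=3.1,fy=3.1,interpolation=cv2.INTER_CUBIC)
cv2.imwrite("pics/crop_s.png",b)
```

```text
(no output)
```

View pics/crop_t.png

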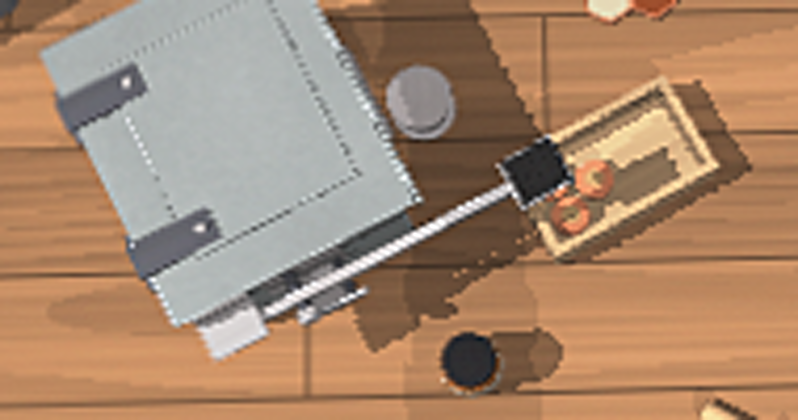

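View pics/crop_s.png

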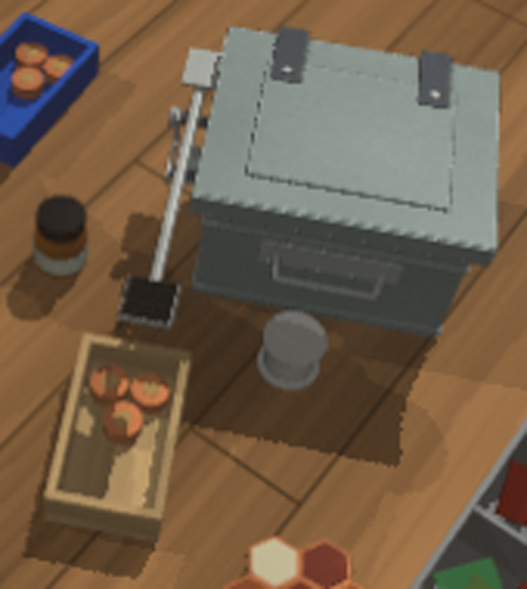

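Run:
```python
from h import *
import pickle
cs=pickle.load(open("c0.pkl","rb"));T=cs["top"];S=cs["scene"]
ft=lambda u,v:(115+u/4.2-.4,125+v/4.2-.4)
fs=lambda u,v:(230+u/3.1-.3,100+v/3.1-.3)
P=lambda n,x:print(n,np.round(x,4))
for q in [(665,78),(718,165),(560,260)]:P("trayT",at(T,ft(*q),.046))
for q in [(87,333),(190,352),(160,520),(46,496)]:P("trayS",at(S,fs(*q),.046))
P("treadT",at(T,ft(537,172),.142));P("treadS",at(S,fs(150,302),.142))
P("leverT rear",at(T,ft(270,310),.133));P("leverT front",at(T,ft(508,188),.133))
P("leverS rear",at(S,fs(196,95),.133));P("leverS front",at(S,fs(157,280),.133))
P("jar",at(T,ft(470,359),.072));P("jarS",at(S,fs(62,218),.072))
P("reel",at(T,ft(418,98),.045));P("reelS",at(S,fs(293,338),.045))
P("lid corner front left",at(T,ft(420,200),.16))
```

```text
trayT [ 0.6909 -0.0906  0.046 ]
trayT [ 0.6076 -0.1361  0.046 ]
trayT [0.523  0.0102 0.046 ]
trayS [0.5263 0.0167 0.046 ]
trayS [0.6113 0.0608 0.046 ]
trayS [ 0.6911 -0.0891  0.046 ]
trayS [ 0.6041 -0.1331  0.046 ]
treadT [0.5818 0.0282 0.142 ]
treadS [0.5863 0.0243 0.142 ]
leverT rear [0.4711 0.254  0.133 ]
leverT front [0.5706 0.0531 0.133 ]
leverS rear [0.4676 0.2539 0.133 ]
leverS front [0.5733 0.0519 0.133 ]
jar [0.4325 0.091  0.072 ]
jarS [0.4349 0.0901 0.072 ]
reel [0.6772 0.1368 0.045 ]
reelS [0.675  0.1347 0.045 ]
lid corner front left [0.556  0.1252 0.16  ]
```

{"api": "step_arm", "payload": {
  "steps": [0.4, 46, -27, 0, 0, 0.4, 46, -27, 0, 0, 0.4, 46, -27, 0, 0, 0.4, 46, -27, 0, 0, 0.4, 46, -27, 0, 0, 0.4, 46, -27, 0, 0, 0.4, 46, -27, 0, 0, 0.4, 46, -27, 0, 0, 0.4, 46, -27, 0, 0, 0.4, 46, -27, 0, 0, 0.4, 46, -27, 0, 0, 0.4, 46, -27, 0, 0]
}}

```text
time_s: 1.6
tool_pos: [0.6359, -0.0855, 0.4043]
tool_rot: [-180.0, 0.0, 22.8]
force: [0.3, -0.5, 0.2]
grip_width: 0.035
grasp_force: 0.0
```

{"api": "step_arm", "payload": {
  "steps": [0.4, 0, 0, 0, -10, 0.4, 0, 0, 0, -10, 0.4, 0, 0, 0, -10, 0.4, 0, 0, 0, -10, 0.4, 0, 0, 0, -10, 0.4, 0, 0, 0, -10, 0.4, 0, 0, 0, -10, 0.4, 0, 0, 0, -10, 0.4, 0, 0, 0, -10, 0.4, 0, 0, 0, -6, 0.4, 0, 0, 0, 0, 0.4, 0, 0, 0, 0]
}}

```text
time_s: 3.1
tool_pos: [0.6351, -0.0868, 0.4044]
tool_rot: [-180.0, -0.0, 118.7]
force: [-0.4, 0.6, -0.8]
grip_width: 0.0346
grasp_force: 0.0
```

{"api": "step_arm", "payload": {
  "steps": [0.4, 0, 0, 40, 0, 0.4, 0, 0, 40, 0, 0.4, 0, 0, 40, 0, 0.4, 0, 0, 38, 0, 0.4, 0, 0, 0, 0]
}}

```text
time_s: 3.72
tool_pos: [0.6336, -0.0869, 0.2435]
tool_rot: [-179.7, -0.2, 118.7]
force: [0.2, -0.0, 0.5]
grip_width: 0.0347
grasp_force: 0.0
```

Run:
```python
from h import *
c=env.read_camera("scene")
b=c["image"][150:300,190:390,::-1].copy()
cv2.imwrite("pics/s1.png",cv2.resize(b,None,fx=4,fy=4,interpolation=cv2.INTER_CUBIC))
```

```text
(no output)
```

View pics/s1.png

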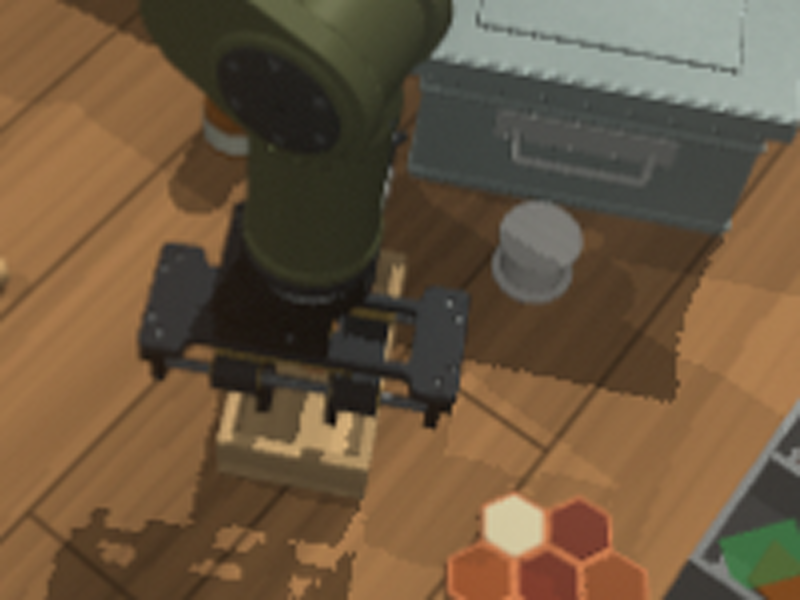

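The picture shows both fingers, at (262,400) and (335,415), over the tray's empty end and between its side walls. I'll go down into it next.

{"api": "step_arm", "payload": {
  "steps": [0.4, 0, 0, 20, 0, 0.4, 0, 0, 20, 0, 0.4, 0, 0, 0, 0]
}}

```text
time_s: 4.15
tool_pos: [0.6342, -0.0869, 0.2046]
tool_rot: [-179.8, -0.1, 118.8]
force: [0.8, 0.2, -0.5]
grip_width: 0.035
grasp_force: 0.0
```

{"api": "step_arm", "payload": {
  "steps": [0.4, -8, 0, 0, 0, 0.4, -10, 0, 0, 0, 0.4, -10, 0, 0, 0, 0.4, -10, 0, 0, 0, 0.4, 0, 0, 0, 0]
}}

```text
time_s: 4.78
tool_pos: [0.6541, -0.1216, 0.207]
tool_rot: [180.0, 0.1, 118.7]
force: [0.1, -0.1, 0.6]
grip_width: 0.0352
grasp_force: 0.0
```

{"api": "step_arm", "payload": {
  "steps": [0.4, -10, 0, 0, 0, 0.4, -10, 0, 0, 0, 0.4, -10, 0, 0, 0, 0.4, -10, 0, 0, 0, 0.4, -10, 0, 0, 0]
}}

```text
time_s: 5.4
tool_pos: [0.6779, -0.1642, 0.2069]
tool_rot: [180.0, -0.0, 118.8]
force: [-3.3, 4.7, 3.7]
grip_width: 0.0349
grasp_force: 2.6
```

{"api": "step_arm", "payload": {
  "steps": [0.4, -10, 0, 0, 0, 0.4, -8, 0, 0, 0, 0.4, -5, 0, 0, 0, 0.4, 0, 0, 0, 0, 0.4, 6, 0, 0, 0, 0.4, 0, 0, 0, 0, 0.4, 0, 0, -40, 0, 0.4, 0, 0, -50, 0, 0.4, 0, 0, -60, 0, 0, 0, 0, -20, 0, 0, 0, 0, 0, 0]
}}

```text
time_s: 6.78
tool_pos: [0.686, -0.179, 0.3782]
tool_rot: [179.9, 0.2, 118.8]
force: [0.0, -0.7, -0.3]
grip_width: 0.0223
grasp_force: 0.0
```

Run:
```python
from h import *
import pickle
cs={n:env.read_camera(n) for n in("scene","top")}
pickle.dump(cs,open("c1.pkl","wb"))
a=cs["top"]["image"][110:210,200:320,::-1];b=cs["scene"]["image"][160:310,200:380,::-1]
a=cv2.resize(a,(400,333),interpolation=cv2.INTER_CUBIC);b=cv2.resize(b,(400,333),interpolation=cv2.INTER_CUBIC)
cv2.imwrite("pics/s2.png",np.hstack([a,b]))
```

```text
(no output)
```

View pics/s2.png

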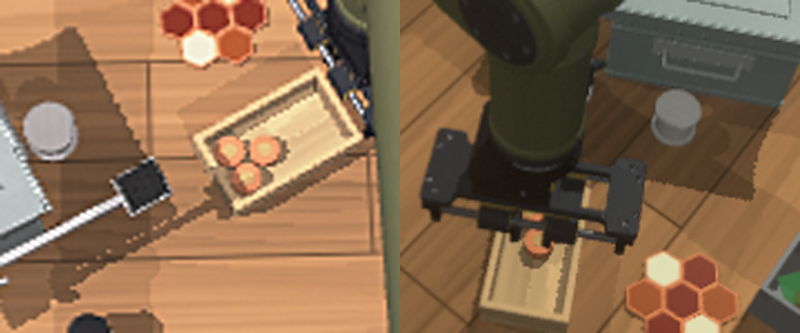

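The tray now stands clear of the tread. In the top crop its +x end runs from (198,138) to (238,212), and the tread is at (142,187). I'll check the clearance in metres.

Run:
```python
from h import *
import pickle
T=pickle.load(open("c1.pkl","rb"))["top"]
f=lambda u,v:(200+u/3.333-.35,110+v/3.333-.35)
tr=at(T,f(142,187),.142)
A=[at(T,f(*q),.046) for q in[(196,137),(236,213)]]
d=np.array([.454,-.891,0])
print(tr,A,[(a-tr)@d for a in A])
# dark tread blob
im=T["image"][140:180,225:260].astype(int); m=((im.max(2)<55)).astype(np.uint8)
n,l,s,ce=cv2.connectedComponentsWithStats(m);k=1+s[1:,4].argmax();p=ce[k]+[225,140];print(p,s[k],at(T,p,.142))
print([at(T,f(*q),.142) for q in [(111,180),(153,158),(172,192),(130,214)]])
```

```text
[0.58106639 0.02888705 0.142     ] [array([ 0.66175881, -0.03368444,  0.046     ]), array([ 0.57102664, -0.07684445,  0.046     ])] [np.float64(0.09238555790408609), np.float64(0.08964871865213206)]
[242.45238095 165.22222222] [ 10  18  16  15 126] [0.58298595 0.02814445 0.142     ]
[array([0.58945684, 0.06164449, 0.142     ]), array([0.61250495, 0.01648281, 0.142     ]), array([ 0.57489419, -0.00282219,  0.142     ]), array([0.55208776, 0.04220345, 0.142     ])]
```

{"api": "step_arm", "payload": {
  "steps": [0, 30, 1, 0, 1.8, 0, 40, 2, 0, 0, 0, 45, 2, 0, 0, 0, 45, 2, 0, 0, 0, 40, 1, 0, 0, 0, 30, 1, 0, 0, 0, 0, 0, 0, 0, 0, 0, 0, 0, 0]
}}

```text
time_s: 7.88
tool_pos: [0.5885, 0.0284, 0.3751]
tool_rot: [-179.9, -0.0, 116.9]
force: [-0.3, 0.1, -1.0]
grip_width: 0.001
grasp_force: 0.0
```

Run:
```python
from h import *
c=env.read_camera("scene");t=env.read_camera("top")
o=env.get_obs();print(o["tool_pos"],o["tool_rot"],o["qpos"],o["grip_width"])
a=cv2.resize(t["image"][90:290,90:330,::-1],(400,333),interpolation=cv2.INTER_CUBIC);b=cv2.resize(c["image"][90:290,190:430,::-1],(400,333),interpolation=cv2.INTER_CUBIC)
cv2.imwrite("pics/s3.png",np.hstack([a,b]))
```

```text
[0.58887179 0.02796142 0.37562349] [-1.79911079e+02 -2.35737263e-02  1.16847182e+02] [ 31.67267184  16.81838539 -44.11669505  93.10669048  12.03335375
  75.06366494  12.48996606] 0.0001494877549620522
```

View pics/s3.png

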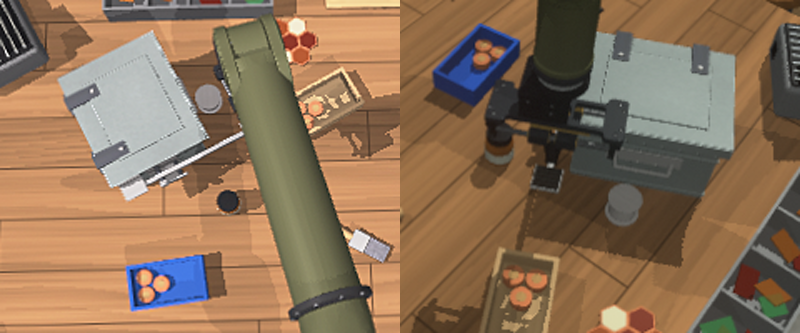

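The arm and gripper are clear of the lid, jar and reel, and the closed fingers are above the tread, which is at (547,178) in the right half. I'll correct by 5 mm and go down along the arc.

{"api": "step_arm", "payload": {
  "steps": [0, 3, -5, 20, 0, 0, 0, 0, 20, 0, 0, 0, 0, 0, 0, 0, 0, 0, 8, 0, 0, 0, 0, 8, 0, 0, 0, 0, 8, 0, 0, 0, 0, 0, 0]
}}

```text
time_s: 8.85
tool_pos: [0.5832, 0.0301, 0.3138]
tool_rot: [179.9, 0.1, 117.0]
force: [-1.1, -1.3, 8.1]
grip_width: 0.0004
grasp_force: 3.5
```

{"api": "step_arm", "payload": {
  "steps": [0, 0, 0, 8, 0, 0, 1, 0, 8, 0, 0, 1, 0, 8, 0, 0, 1, 0, 8, 0, 0, 2, 0, 8, 0, 0, 0, 0, 0, 0]
}}

```text
time_s: 9.6
tool_pos: [0.5814, 0.0334, 0.2736]
tool_rot: [179.9, 0.2, 116.9]
force: [1.7, -4.0, 5.2]
grip_width: 0.0003
grasp_force: 2.8
```

{"api": "step_arm", "payload": {
  "steps": [0, 1, 0, 8, 0, 0, 2, 0, 8, 0, 0, 2, 0, 8, 0, 0, 2, 0, 8, 0, 0, 2, 0, 8, 0, 0, 0, 0, 0, 0]
}}

```text
time_s: 10.35
tool_pos: [0.5766, 0.0426, 0.2329]
tool_rot: [180.0, 0.0, 117.0]
force: [0.6, -1.7, 2.6]
grip_width: 0.0005
grasp_force: 1.2
```

{"api": "step_arm", "payload": {
  "steps": [0, 2, 0, 5, 0, 0, 2, 0, 5, 0, 0, 0, 0, 2, 0, 0, 0, 0, 0, 0, 0, 0, 0, 0, 0]
}}

```text
time_s: 10.98
tool_pos: [0.5753, 0.0459, 0.2245]
tool_rot: [-180.0, 0.2, 117.0]
force: [-6.7, -4.2, 24.3]
grip_width: 0.0004
grasp_force: 11.8
```

Run:
```python
from h import *
c=env.read_camera("scene");t=env.read_camera("top")
o=env.get_obs();print(o["tool_pos"],o["force"])
a=cv2.resize(t["image"][90:290,90:330,::-1],(400,333),interpolation=cv2.INTER_CUBIC);b=cv2.resize(c["image"][90:290,190:430,::-1],(400,333),interpolation=cv2.INTER_CUBIC)
cv2.imwrite("pics/s4.png",np.hstack([a,b]))
```

```text
[0.57531972 0.04594811 0.22443676] [-6.91451946 -5.01374503 24.24177583]
```

View pics/s4.png

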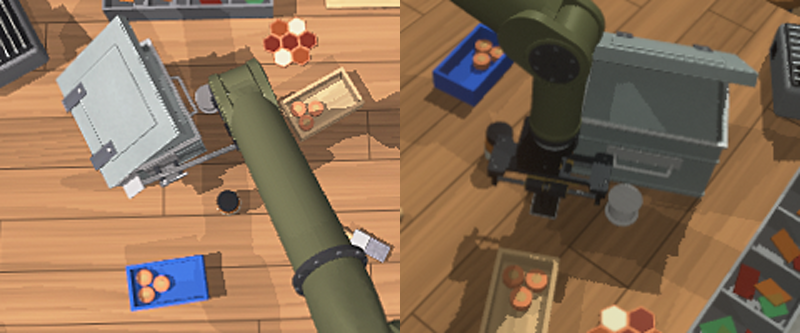

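{"api": "step_arm", "payload": {
  "steps": [0, 0, 0, 1, 0, 0, 0, 0, 0, 0, 0, 0, 0, 0, 0, 0, 0, 0, 0, 0]
}}

```text
time_s: 11.58
tool_pos: [0.5754, 0.046, 0.2243]
tool_rot: [-180.0, 0.2, 117.0]
force: [-9.4, -5.1, 29.6]
grip_width: 0.0004
grasp_force: 14.5
```

The lid is wide open and the tread is at its solid stop: 1 mm more command added 5 N and almost no motion. The tray, jar and reel have not been touched.

```bash
python3 -c "
from cell import env
print(env.sign_off())"
```

```text
the job is handed in; nothing more can be done
None
```

The tray was slid flat about 60 mm clear of the lever's stroke; the tread is held at its solid stop with about 30 N, the lid is fully raised, and the job was handed in at about 11.6 s.

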